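# Air the compost caddy by its lever

### The job

Air the wider of the two lidded compost caddies: press its front lever down with the fingertips until the lid stands fully up, and keep it up for two seconds. Then let the lever rise slowly, over a couple of seconds, so that the lid eases shut without slamming, and take the hand away. Pick nothing up, and leave the narrow caddy and the things lying in front alone.

Things in the scene. Friction and masses are not known exactly. Their poses are not given: they have to be found in the camera images.
- wide: Lidded caddy, the wider one: an upright white-painted box 160 mm deep (along its x) by 240 mm wide (along its y), rim 150 mm above the bench, fixed to the bench, with a flat steel lid and a dark steel lever sticking out of its front. Origin at the centre of its underside; its front (lever side) faces its own -x. Its place (left or right of the other) and yaw vary.
- narrow: Lidded caddy, the narrower one: an upright white-painted box 160 mm deep (along its x) by 140 mm wide (along its y), rim 150 mm above the bench, fixed to the bench, with a flat steel lid and a dark steel lever sticking out of its front. Origin at the centre of its underside; its front (lever side) faces its own -x. Its lid and lever work the same way; leave it alone.
- wide_press (a point): Centre of the upper face of the wider caddy's lever paddle, where to press: the paddle is a plate 50 mm across (caddy y) by 40 mm long, 8 mm thick. At rest it lies about 188 mm in front of the caddy's origin and 114 mm above the bench; it sinks 40 mm, straight down to within 3 mm, as the lever goes from rest to fully down. The front wall of the caddy (lid lip included) is 100 mm away from it. Its z axis is normal to the paddle.
- wide_lever: The wider caddy's lever: a bar and paddle pointing out of the front. Origin on its pivot, a level axis along the caddy's y, 92 mm in front of the caddy's origin and 90 mm above the bench; the lever points along its own -x, sloping up 0.2 rad at rest and down 0.2 rad when fully pressed. Nothing but the lid's weight brings it back up.
- wide_lid (a joint): Opening angle of the wider caddy's lid about its hinge on the rear rim: 0 shut, 1.2 rad fully up (lever at its stop). Linked rigidly to the lever: the lid turns 3 rad for each rad of lever, 0.03 rad for each mm at the paddle. The lid falls shut by its own weight if the lever is let go; holding it takes about 3 to 18 N on the paddle, most when nearly shut.
- narrow_lid (a joint): Opening angle of the narrower caddy's lid, 0 shut; must stay shut.
- pick: Loose wooden root pick, 155 mm long, 18 mm thick, lying along its x. Origin under the middle. Bystander.
- pliers: Loose stainless pliers, 165 mm long, 72 mm across the handles, 14 mm thick, jaws to +x. Origin on the underside, by the joint. Bystander.
- scoop: Loose aluminium scoop, 170 mm long, 30 mm high, handle to -x. Origin on the underside near the middle. Bystander.
- pot: Small empty clay pot, 64 mm across, 55 mm high. Origin under its centre. Bystander.

How it is judged:
On the way, in this order (a step that is already met when the one before it is completed fails the run):
1. the wide caddy's lid is kept fully up (over 1.1 rad) for 1.7 s by fingers pressing its lever (value of joint wide_lid above 1.1 rad and contact force between the fingers and wide_lever above 0.5 N), for 1.7 s.
2. the lid is shut again (under 0.03 rad) (value of joint wide_lid below 0.03 rad), for 0.2 s.
At the end, for the whole second after the job is handed in: The wide caddy's lid was held fully up and is shut again, within 0.03 rad; the narrow caddy's lid is shut; pick, pliers, scoop and pot are within 20 mm of where they were (value of joint each of wide_lid, narrow_lid below 0.03 rad and distance of each of pick, pliers, scoop, pot from where it was at the start of the episode below 0.02 m); the robot touches nothing.
It fails at once if the lid slams: it closes faster than 3 rad/s (velocity of joint wide_lid below -3 rad/s).
It fails at once if the narrow caddy's lid is opened (over 0.1 rad) (value of joint narrow_lid above 0.1 rad).
It fails at once if a bystander is pushed or lifted more than 20 mm (distance of any of pick, pliers, scoop, pot from where it was at the start of the episode above 0.02 m).
It also fails if it takes over 42 s, if anything falls off the work surface, if the arm or the gripper's body presses on something with over 40 N, if the wrist force passes 120 N, or if a joint passes its speed limit or range.

### The arm

A 6-joint arm with a two-finger parallel gripper is mounted at the origin on the work surface. World frame = base frame: x ahead of the robot, y to its left, z up, the work surface at z = 0. Lengths are in m, angles in rad, forces in N, time in s.
With the tool pointing down it reaches from about 0.3 to 0.775 m from the base axis. Payload 14.6 kg.
Tool frame: the origin (TCP) lies between the finger pads; the fingertips stand 19 mm ahead of it and the grasp point (between the pads) is the TCP; z points along the fingers, y is the direction in which the jaws open and shut (so a half turn about z gives the same grasp; the last joint's range is limited). The gripper opens to 94 mm and grips with 3 to 60 N. Pads are 16 mm wide; open, the fingers measure 119 mm over their backs; the gripper's body (75 mm by 177 mm) begins 78 mm behind the grasp point.
Start: joints at [1.163, 0.3, 1.521, -0, 1.321, -0.067], TCP at [0.184, 0.518, 0.224] pointing down, gripper open.
Joint ranges: [-3.03, 3.03], [-0.79, 2.21], [0.23, 2.52], [-1.04, 4.18], [0, 3.07], [-2.55, 2.55]. Speed limits (rad/s): [2.22, 2.22, 2.57, 3.14, 3.14, 3.14].

### API

Orientations are given as [roll, pitch, yaw] about the fixed x, y, z axes, in that order (R = Rz(yaw) Ry(pitch) Rx(roll)).
In Python, from station import telemetry, vision, ctrl gives the robot as it stands. The module is installed in compiled form; this text tells all that it offers.
- The arm moves only by the shell command python3 -m creep 'ROWS' [FORCE]. ROWS is JSON, a list of rows, each a list of 3 entries, a list of its own where there are three numbers: the shift along the tool's x, y, z in units of 50 mm (1.0 is 50 mm), then the turn about the tool's z in units of 8 degrees (1.0 is 8 degrees), then the opening, from 0 (shut) to 1 (fully open). In form: [[[tx, ty, tz], twist, gripper], ...]. A call has 1 to 12 rows; each row is the pose to reach, as a shift and turn from the pose commanded when the call began, along the tool's axes at that moment; what a row does not reach only later rows make up. A row lasts 1/10 s, in which the tool goes at most 50 mm and 8.59 degrees, less where a joint would pass 70% of its speed; a pose out of reach is approached as far as the arm can. A call with a gripper value outside its range is refused whole. The fingers move at their own pace and stop on an object; FORCE is the grip in N (left out, the last holds). Time passes only in rows, so rows that repeat a pose let the fingers close. It gives the time, the measured TCP pose, the force and the opening at its end, in the units of the state.
- telemetry.get_obs(): the state, without advancing time (a new reading comes with each control period).
- vision.camera(name): name is "side" or "top" or "wrist"; returns a dict with "img" (420x560x3 uint8, red, green, blue), "depth" (420x560 float32, m along the optical axis (not along the pixel's ray), 0 where there is no reading), "vertical_fov" (degrees; the focal length in pixels is half the picture's height over the tangent of half this angle, whatever the lens; pixels are square), "cx", "cy" (the principal point, pixels), "extrinsics" (4x4, takes a point from camera to world coordinates); the wrist camera has in their place "hand_eye" (4x4, takes a point from camera to tool coordinates, whose origin is the TCP and whose axes are the flange's). Camera axes: x right, y down, z forward; pixel columns grow to the right and rows downward; lengths in m; the calibration is good to about 2 mm. A picture is of the moment at which its call begins: read the wrist's pose just before it.
- ctrl.hand_in(): hands the job in, once; it reports no verdict.
The state is a dict: "time_s": time; "qpos": joint angles; "joint_vel": joint speeds; "tau": joint torques, N m; "ee_pos": TCP position; "eef_rot": TCP orientation; "force": force on the tool from outside, world axes, zero at the start; "moment": the same for the moment, N m; "grip_width": finger opening in m.
Only numpy, scipy, OpenCV 4.12 (cv2) and the standard library are available. Lean on these libraries where they do the work, as an engineer would, in place of code of your own. Each camera call takes 0.05 s, during which the arm holds its last target.

## Working session

There is one attempt and no reset: what is moved stays moved. The work goes in short steps, Python scripts to look and compute and a shell command to move; the robot and the scene stay as the last step left them, time stands still between calls to the robot, and variables do not carry over. Pictures are saved under pics/ and viewed, and the job is handed in when it is done.

```bash
mkdir -p pics; cat > h.py <<'E'
import numpy as np,cv2
from station import telemetry,vision,ctrl
def pts(c,T=None):
    h,w=c['depth'].shape
    f=h/2/np.tan(np.radians(c['vertical_fov'])/2)
    u,v=np.meshgrid(np.arange(w),np.arange(h))
    d=c['depth']
    P=np.stack([(u-c['cx'])/f*d,(v-c['cy'])/f*d,d,np.ones_like(d)],-1)
    T=c['extrinsics'] if T is None else T
    return (P@np.array(T).T)[...,:3]
E
python3 - <<'E'
from h import *
o=telemetry.get_obs();print(o)
for n in('top','side'):
    c=vision.camera(n);cv2.imwrite(f'pics/{n}0.png',c['img'][...,::-1]);np.savez(f'{n}0.npz',P=pts(c),img=c['img'])
    print(n,c['vertical_fov'],c['extrinsics'])
E
```

```text
{'time_s': 0.0, 'qpos': array([ 1.16343348e+00,  3.00471514e-01,  1.52157391e+00,  4.77612999e-06,
        1.32068762e+00, -6.66118408e-02]), 'joint_vel': array([ 0.00094544, -0.00041894,  0.00023271, -0.00056538, -0.00076894,
        0.00018725]), 'tau': array([ 2.94448755e-04, -5.31809700e+01, -3.52731299e+01,  7.07899220e-02,
        2.45124620e-02, -6.45804903e-05]), 'ee_pos': array([0.1837217 , 0.51815804, 0.22388912]), 'eef_rot': array([-3.14045510e+00, -8.05230067e-05,  2.80084041e+00]), 'force': array([ 0.03055245, -0.75611286,  0.0475255 ]), 'moment': array([ 0.01070827,  0.01706124, -0.02600299]), 'grip_width': 0.09426425478366737}
top 53.031535361458744 [[ 0.01504075 -0.98382208  0.17851581  0.32377248]
 [-0.99962313 -0.0188957  -0.01991378 -0.00949679]
 [ 0.02296479 -0.17814901 -0.98373551  1.31734641]
 [ 0.          0.          0.          1.        ]]
side 49.410259869864944 [[ 0.97566564 -0.11040838  0.18943745  0.29801413]
 [-0.21923293 -0.50568588  0.83439721 -0.99637744]
 [ 0.0036714  -0.85562362 -0.5175855   0.72014154]
 [ 0.          0.          0.          1.        ]]
```

View pics/top0.png

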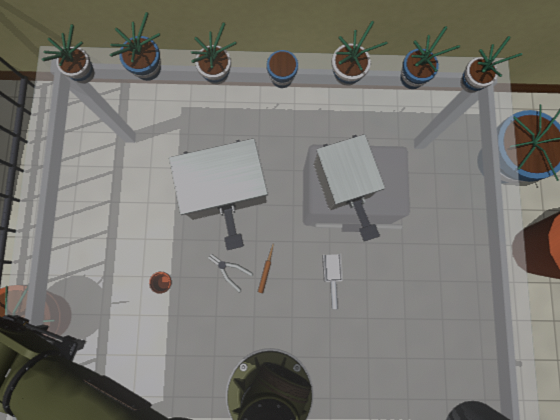

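View pics/side0.png

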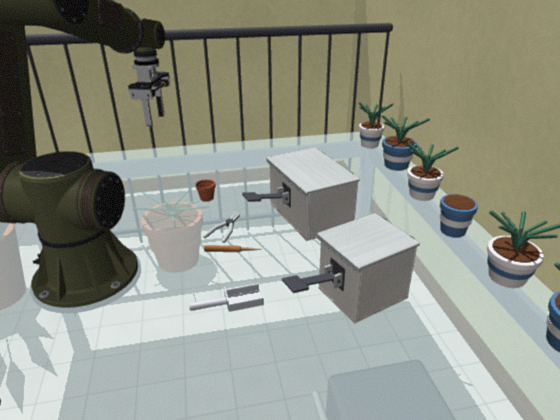

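The wide caddy is the left one in the top view: its lid covers about (170–267, 140–215) and its paddle is near (234, 241). The narrow one's paddle is near (370, 232). The pliers are at (230, 270) and the pick at (266, 268), both close to the base side of the wide paddle.

```bash
python3 - <<'E'
from h import *
d=np.load('top0.npz');P=d['P'];img=d['img']
g=img.max(2)
def rep(n,x0,x1,y0,y1,zlo,zhi):
    m=np.zeros(g.shape,bool);m[y0:y1,x0:x1]=1
    m&=(P[...,2]>zlo)&(P[...,2]<zhi)
    v,u=np.nonzero(m);Q=P[m]
    r=cv2.minAreaRect(Q[:,:2].astype(np.float32)); print(n,m.sum(),Q.mean(0).round(4),Q[:,2].min().round(3),Q[:,2].max().round(3),r); return Q
rep('lid',160,275,135,222,.14,.18)
Q=rep('paddle',220,248,234,256,.09,.14)
rep('lever',215,250,205,256,.07,.135)
rep('plier',205,253,250,295,.006,.06);rep('pick',255,278,240,296,.006,.06)
rep('nlid',310,390,130,212,.14,.18);rep('npad',350,385,222,246,.09,.14)
rep('scoop',318,345,250,310,.006,.06);rep('pot',145,175,268,296,.02,.1)
E
```

```text
lid 5240 [0.6154 0.1563 0.1588] 0.142 0.166 ((0.6206303238868713, 0.15740936994552612), (0.17690910398960114, 0.25055786967277527), 14.492042541503906)
paddle 245 [0.4365 0.1098 0.1126] 0.103 0.12 ((0.4382237195968628, 0.11001774668693542), (0.04351627454161644, 0.05001744627952576), 13.540085792541504)
lever 552 [0.4765 0.1205 0.1047] 0.07 0.122 ((0.47898223996162415, 0.12513349950313568), (0.13061170279979706, 0.057969070971012115), 15.010825157165527)
plier 331 [0.3581 0.1318 0.0112] 0.006 0.019 ((0.3360888957977295, 0.15008339285850525), (0.15985612571239471, 0.10852935165166855), 66.93133544921875)
pick 241 [0.3531 0.0186 0.0141] 0.006 0.024 ((0.3629375994205475, 0.011103501543402672), (0.04906628653407097, 0.16281069815158844), 85.81784057617188)
nlid 3040 [ 0.6452 -0.2195  0.159 ] 0.142 0.167 ((0.6508892774581909, -0.2192218005657196), (0.17834076285362244, 0.15034125745296478), 18.741954803466797)
npad 271 [ 0.4727 -0.2789  0.1123] 0.099 0.123 ((0.4774394631385803, -0.2785102128982544), (0.05560726299881935, 0.05060696601867676), 17.487579345703125)
scoop 311 [ 0.3241 -0.1886  0.0174] 0.006 0.036 ((0.33490973711013794, -0.18169401586055756), (0.18116235733032227, 0.06806600093841553), 4.179441452026367)
pot 229 [0.3179 0.3335 0.0438] 0.02 0.06 ((0.31838715076446533, 0.3269192576408386), (0.05797140672802925, 0.0620468370616436), 0.5960351228713989)
```

```bash
python3 -m creep '[[[-0.6,-0.5,0],-0.35,0],[[-1.2,-1,0],-0.7,0],[[-1.9,-1.5,0],-1.05,0],[[-2.5,-2,0],-1.4,0],[[-3.1,-2.5,0],-1.75,0],[[-3.75,-3,0],-2.1,0],[[-4.4,-3.5,0],-2.45,0],[[-5,-4,0],-2.8,0],[[-5.6,-4.5,0],-3.2,0],[[-6.25,-5,0],-3.55,0],[[-6.9,-5.5,0],-3.9,0],[[-7.3,-5.8,0],-4.24,0]]' 10
python3 -m creep '[[[-0.2,-0.05,0],0,0],[[-0.2,-0.05,0],0,0]]'
python3 - <<'E'
from h import *
from scipy.spatial.transform import Rotation as Ro
o=telemetry.get_obs();R=Ro.from_euler('xyz',o['eef_rot']).as_matrix();print(o,'\n',R)
print((R.T@(np.array([.437,.110,.133])-o['ee_pos']))/.05, np.degrees(np.arctan2(R[1,1],R[0,1])))
c=vision.camera('side');cv2.imwrite('pics/side1.png',c['img'][...,::-1])
c=vision.camera('wrist');cv2.imwrite('pics/wrist1.png',c['img'][...,::-1]);np.savez('w1.npz',P=pts(c,c['hand_eye']))
E
```

```text
time_s: 1.3
ee_pos: [0.4318, 0.1208, 0.2243]
eef_rot: [-3.141, -0.0, -2.89]
force: [-0.9, 0.1, 0.2]
grip_width: 0.0024
time_s: 1.5
ee_pos: [0.4418, 0.1232, 0.2241]
eef_rot: [3.141, -0.001, -2.893]
force: [0.3, -0.2, -0.3]
grip_width: 0.0005
{'time_s': 1.5, 'qpos': array([ 1.91902752e-01,  9.53749819e-02,  1.76672488e+00,  1.30426149e-04,
        1.28000820e+00, -1.62799093e+00]), 'joint_vel': array([ 0.03297435, -0.02353643,  0.03029559,  0.002255  ,  0.00448789,
        0.01209622]), 'tau': array([-1.86533287e+00, -3.96093893e+01, -3.56282866e+01, -9.65750939e-02,
        3.57239263e-02, -3.74336159e-01]), 'ee_pos': array([0.44178872, 0.12315322, 0.22413777]), 'eef_rot': array([ 3.14143846e+00, -5.07425729e-04, -2.89253268e+00]), 'force': array([ 0.29475162, -0.19490688, -0.26823085]), 'moment': array([0.0453967 , 0.01183635, 0.02011944]), 'grip_width': 0.0004610024877593625} 
 [[-9.69144436e-01 -2.46492966e-01 -5.29775541e-04]
 [-2.46493013e-01  9.69144568e-01  2.43551779e-05]
 [ 5.07425708e-04  1.54189654e-04 -9.99999859e-01]]
[ 0.15673787 -0.23162071  1.82279949] 104.27008071706352
```

```bash
python3 - <<'E'
import cv2,numpy as np
cv2.imwrite('pics/w_s1.png',cv2.resize(np.vstack([cv2.imread('pics/side1.png'),cv2.imread('pics/wrist1.png')]),(400,600)))
E
```

```text
(no output)
```

View pics/w_s1.png

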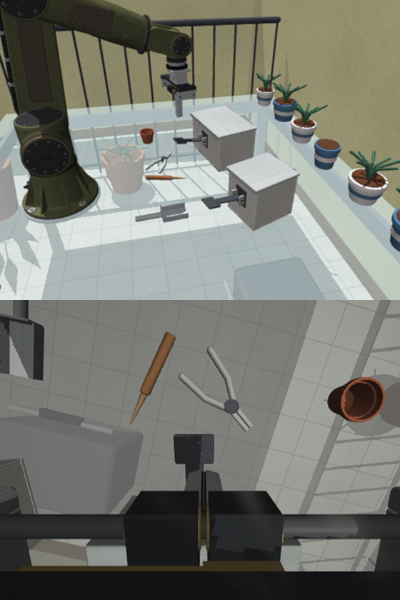

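The side view shows the closed fingers above the wide paddle. In the wrist view, at full resolution, the paddle is at about (245–300, 187–227), the fingers are just below it, and the bystanders are clear. I'll cross-check the paddle position from wrist depth.

```bash
python3 - <<'E'
from h import *
from scipy.spatial.transform import Rotation as Ro
o=telemetry.get_obs();R=Ro.from_euler('xyz',o['eef_rot']).as_matrix()
P=np.load('w1.npz')['P'];W=P@R.T+o['ee_pos']
m=np.zeros(W.shape[:2],bool);m[180:235,235:305]=1;m&=(W[...,2]>.09)&(W[...,2]<.135)
Q=W[m];print(m.sum(),Q.mean(0),cv2.minAreaRect(Q[:,:2].astype(np.float32)))
for p in ([.437,.110,.133],):print((R.T@(np.array(p)-o['ee_pos']))/.05,o['ee_pos'])
E
```

```text
2468 [0.4380775  0.11174479 0.11315952] ((0.44058850407600403, 0.11219228804111481), (0.04435642063617706, 0.05006909742951393), 14.556577682495117)
[ 0.14131686 -0.25054762  1.82350939] [0.44079592 0.12389005 0.22417283]
```

Wrist and top views agree to within about 2 mm, with the paddle at (0.438, 0.111). I'll centre over it and descend to about 10 mm above.

```bash
python3 -m creep '[[[0.11,-0.22,0],0,0],[[0.11,-0.22,0],0,0],[[0.11,-0.22,0.4],0,0],[[0.11,-0.22,0.8],0,0],[[0.11,-0.22,1.2],0,0],[[0.11,-0.22,1.6],0,0],[[0.11,-0.22,1.6],0,0],[[0.11,-0.22,1.6],0,0]]'
```

```text
time_s: 2.4
ee_pos: [0.4386, 0.1112, 0.1451]
eef_rot: [-3.142, 0.0, -2.89]
force: [-0.5, 0.2, -0.0]
grip_width: 0.0006
```

```bash
python3 -m creep '[[[0,0,0.1],0,0],[[0,0,0.2],0,0],[[0,0,0.26],0,0],[[0,0,0.32],0,0],[[0,0,0.38],0,0],[[0,0,0.44],0,0],[[0,0,0.5],0,0],[[0,0,0.56],0,0],[[0,0,0.6],0,0],[[0,0,0.6],0,0]]'
python3 - <<'E'
from h import *
c=vision.camera('side');cv2.imwrite('pics/side2.png',c['img'][...,::-1])
E
```

```text
time_s: 3.4
ee_pos: [0.4382, 0.1109, 0.1146]
eef_rot: [-3.141, -0.001, -2.89]
force: [-7.0, -3.2, 10.1]
grip_width: 0.0006
```

View pics/side2.png

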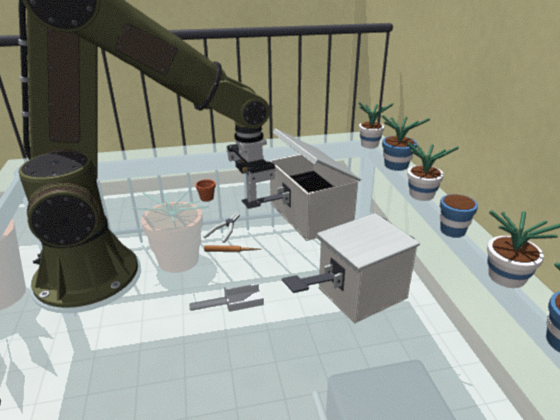

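The side view shows the lid about half up (edge at (275, 132)–(357, 180)) and the fingers on the paddle at about (250, 200). I'll keep pressing towards the stop.

```bash
python3 -m creep '[[[0,0,0.06],0,0],[[0,0,0.12],0,0],[[0,0,0.18],0,0],[[0,0,0.24],0,0],[[0,0,0.3],0,0],[[0,0,0.36],0,0],[[0,0,0.4],0,0],[[0,0,0.4],0,0]]'
```

```text
time_s: 4.25
ee_pos: [0.4391, 0.1111, 0.0949]
eef_rot: [-3.141, 0.001, -2.89]
force: [-1.5, -0.1, 7.9]
grip_width: 0.0004
```

```bash
python3 -m creep '[[[0,0,0.02],0,0],[[0,0,0.04],0,0],[[0,0,0.06],0,0],[[0,0,0.06],0,0]]'
python3 - <<'E'
from h import *
c=vision.camera('side');cv2.imwrite('pics/side3.png',c['img'][...,::-1]);P=pts(c)
print(telemetry.get_obs()['force'])
E
```

```text
time_s: 4.65
ee_pos: [0.4395, 0.1112, 0.0939]
eef_rot: [-3.141, 0.003, -2.89]
force: [-12.7, -2.4, 35.8]
grip_width: -0.0001
[-13.80539231  -1.76174328  36.57323353]
```

View pics/side3.png

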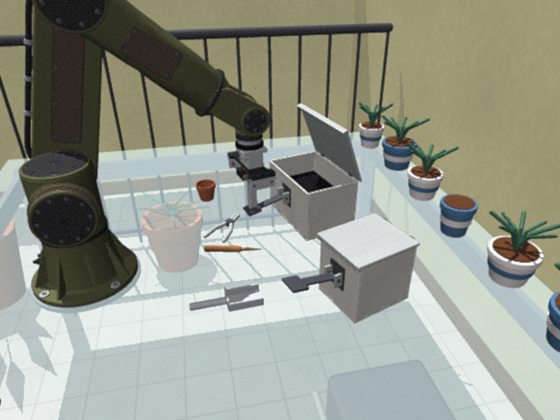

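The lid now stands steeply up (edge at (300, 107)–(357, 178)), and the force jump to 36 N marks the lever's stop. I'll ease off about 1 mm and hold for more than 2 s.

```bash
python3 -m creep '[[[0,0,-0.02],0,0],[[0,0,-0.02],0,0],[[0,0,-0.02],0,0],[[0,0,-0.02],0,0],[[0,0,-0.02],0,0],[[0,0,-0.02],0,0],[[0,0,-0.02],0,0],[[0,0,-0.02],0,0],[[0,0,-0.02],0,0],[[0,0,-0.02],0,0],[[0,0,-0.02],0,0],[[0,0,-0.02],0,0]]'
python3 -m creep '[[[0,0,0],0,0],[[0,0,0],0,0],[[0,0,0],0,0],[[0,0,0],0,0],[[0,0,0],0,0],[[0,0,0],0,0],[[0,0,0],0,0],[[0,0,0],0,0],[[0,0,0],0,0],[[0,0,0],0,0],[[0,0,0],0,0],[[0,0,0],0,0]]'
python3 - <<'E'
from h import *
from scipy.spatial.transform import Rotation as Ro
c=vision.camera('top');cv2.imwrite('pics/top4.png',c['img'][...,::-1]);P=pts(c)
m=np.zeros(P.shape[:2],bool);m[80:225,150:285]=1;m&=(P[...,2]>.19)&(P[...,2]<.3)&(P[...,0]>.6)
Q=P[m];u,s,vt=np.linalg.svd(Q-np.median(Q,0),full_matrices=False);print(m.sum(),s,vt[2],np.arccos(abs(vt[2,2])),Q[:,2].max())
E
```

```text
time_s: 5.9
ee_pos: [0.4393, 0.1112, 0.0942]
eef_rot: [-3.141, 0.002, -2.89]
force: [-7.7, -1.3, 24.8]
grip_width: 0.0004
time_s: 7.1
ee_pos: [0.4393, 0.1112, 0.0942]
eef_rot: [-3.141, 0.002, -2.89]
force: [-9.3, -1.2, 24.5]
grip_width: 0.0002
99 [0.71300889 0.34419124 0.02675494] [-0.89246043 -0.23464238 -0.38530161] 1.1752616839590215 0.2999886125029778
```

View pics/top4.png

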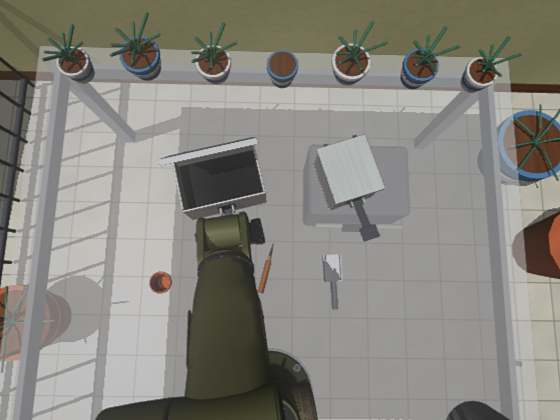

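The top view shows the lid nearly edge-on at (160–257, 140–165). Its fitted angle is about 1.18 rad, held for more than 2.4 s. Now I'll raise the lever slowly, about 1.5 mm per row.

```bash
python3 -m creep '[[[0,0,-0.03],0,0],[[0,0,-0.06],0,0],[[0,0,-0.09],0,0],[[0,0,-0.12],0,0],[[0,0,-0.15],0,0],[[0,0,-0.18],0,0],[[0,0,-0.21],0,0],[[0,0,-0.24],0,0],[[0,0,-0.27],0,0],[[0,0,-0.3],0,0],[[0,0,-0.33],0,0],[[0,0,-0.36],0,0]]'
python3 -m creep '[[[0,0,-0.03],0,0],[[0,0,-0.06],0,0],[[0,0,-0.09],0,0],[[0,0,-0.12],0,0],[[0,0,-0.15],0,0],[[0,0,-0.18],0,0],[[0,0,-0.21],0,0],[[0,0,-0.24],0,0],[[0,0,-0.27],0,0],[[0,0,-0.3],0,0],[[0,0,-0.33],0,0],[[0,0,-0.36],0,0]]'
python3 -m creep '[[[0,0,-0.02],0,0],[[0,0,-0.04],0,0],[[0,0,-0.06],0,0],[[0,0,-0.08],0,0],[[0,0,-0.1],0,0],[[0,0,-0.12],0,0],[[0,0,-0.14],0,0],[[0,0,-0.16],0,0],[[0,0,-0.18],0,0],[[0,0,-0.2],0,0],[[0,0,-0.22],0,0],[[0,0,-0.24],0,0]]'
```

```text
time_s: 8.35
ee_pos: [0.4382, 0.111, 0.1106]
eef_rot: [-3.142, -0.001, -2.89]
force: [-5.2, -3.0, 6.7]
grip_width: 0.0004
time_s: 9.55
ee_pos: [0.4398, 0.1113, 0.1296]
eef_rot: [-3.141, 0.004, -2.89]
force: [3.4, 0.5, 10.5]
grip_width: 0.0008
time_s: 10.75
ee_pos: [0.4386, 0.1111, 0.1405]
eef_rot: [3.142, -0.0, -2.89]
force: [0.0, -0.3, 0.3]
grip_width: 0.0006
```

Contact is released. I'll lift off and check.

```bash
python3 -m creep '[[[0,0,-0.3],0,0],[[0,0,-0.6],0,0],[[0,0,-1],0,0],[[0,0,-1.5],0,0],[[0,0,-2],0,0],[[0,0,-2],0,0],[[0,0,-2],0,0]]'
python3 -m creep '[[[0.8,0,-0.2],0,0],[[1.4,0,-0.2],0,0],[[2,0,-0.2],0,0],[[2,0,-0.2],0,0],[[2,0,-0.2],0,0],[[2,0,-0.2],0,0]]'
python3 - <<'E'
from h import *
print(telemetry.get_obs()['force'])
for n in('top','side'):
    c=vision.camera(n);cv2.imwrite(f'pics/{n}5.png',c['img'][...,::-1]);P=pts(c)
    if n=='side':
        P0=np.load('side0.npz')
        D=np.abs(c['img'].astype(int)-P0['img']).max(2)>40
        for k,(a,b,x,y) in dict(lid=(268,358,150,235),narrow=(280,415,218,315),pick=(203,260,244,254),pliers=(203,242,212,242),scoop=(188,265,284,312),pot=(194,217,179,201)).items():print(k,D[x:y,a:b].mean().round(3))
        a=P0['P'][155:175,285:340,2];print('lid z',np.median(a),np.median(P[155:175,285:340,2]))
E
```

```text
time_s: 11.45
ee_pos: [0.4386, 0.1111, 0.2403]
eef_rot: [-3.142, 0.0, -2.89]
force: [-0.9, -0.9, -1.0]
grip_width: 0.0005
time_s: 12.05
ee_pos: [0.3423, 0.0864, 0.25]
eef_rot: [3.142, -0.001, -2.89]
force: [-0.6, -0.3, -0.8]
grip_width: 0.0006
[-0.58607889 -0.34342702 -0.7654061 ]
lid 0.0
narrow 0.0
pick 0.119
pliers 0.0
scoop 0.199
pot 0.02
lid z 0.1606212504744587 0.16069934784622897
```

View pics/side5.png

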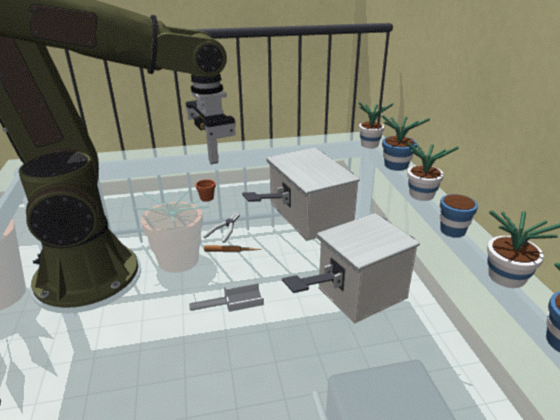

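The side view shows both lids shut and the hand clear. The pick (203–260, 249), pliers (222, 228), scoop (190–263, 298) and pot (206, 190) sit where they were. The pixel changes on the scoop and pick look like changed shading.

```bash
python3 -c "
from station import ctrl;print(ctrl.hand_in())"
```

```text
the job is handed in; nothing more can be done
None
```

I aired the wide caddy (the left one) and handed the job in, about 12 s into the 42 s allowed; hand-in gives no verdict.

- **Opening:** I pressed the lever to its stop with the closed fingertips. The lid's angle, fitted from the top camera, was about 1.18 rad. I held it there for more than 2.4 s with about 25 N on the lever.
- **Closing:** I raised the lever over about 3 s, at roughly 15 mm/s, so the lid eased shut. I didn't measure the lid's closing speed directly. The hand then moved clear.
- **Last checks:** The wide lid is back at its starting height (0.1607 m against 0.1606 m), and the narrow caddy looks unchanged. The wrist force is near zero.
- **Bystanders:** The pliers show no image change. The scoop (20%), pick (12%) and pot (2%) areas differ from the start. The scoop and pick changes look like arm shadow, and all three outlines look to be in the same places, but I judged that by eye and did not re-measure them.

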